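# Push the retainer clip onto the mixer spindle

## Task

The carousel of the sample mixer is missing its retainer. Take the large open clip from the parts mat and push it sideways, mouth first, into the groove of the mixer's spindle until it snaps fully home, then let go of it lying flat on the platter. Leave the closed collar and the small clip on the mat as they are.

Things in the scene. Friction and masses are not known exactly. Their poses are not given: they have to be found in the camera images.
- clip_grip (a point): Large open black clip. Point: centre of its upright grip block (24 x 16 mm in x, y, 56 high), 28 mm above clip underside. +x points to the mouth: seat centre 42 mm along x, mouth end 80. Arms 10 mm thick, 52 mm wide at the flared mouth, which guides a neck up to 8 mm off-centre; sprung, they spread with a push of about 10 N along x, then close behind the neck. 85 g.
- groove (a point): Mixer spindle: point on its vertical axis at mid-groove. Groove: neck 20 mm diameter, 22 mm high, between the flat platter (132 mm diameter, its top 11 mm below the point, 90 mm above the counter) and the spindle head (32 mm diameter, top 25 mm above the point). Drum below: 176 mm diameter, white, fixed. The clip may enter from any side and lies flat on the platter when seated.
- collar_grip (a point): Not to be used: closed black collar, uncut ring of 42 mm outside diameter with no mouth, with the same grip block as the large clip. Point: centre of the block, 28 mm above its underside; x points to the ring, centred 42 mm along x. Loose on the mat.
- small_grip (a point): Not to be used: small open black clip, half the size of the large one (grip block 18 x 12 mm, 40 high; ring 21 mm wide). Point: centre of its block, 20 mm above its underside; x points to its mouth, whose end is 42 mm along x. Loose on the mat.

How it is judged:
At the end, for the whole second after the job is handed in: The large clip is seated in the spindle groove: the spindle axis lies within 6 mm of the centre of the clip's seat, both along and across the clip; the clip lies on the platter (height within 10 mm, tilted less than 10 degrees) and is released (x of groove in the frame of clip_grip between 0.036 and 0.048 m and y of groove in the frame of clip_grip between -0.006 and 0.006 m and z of groove in the frame of clip_grip between -0.027 and -0.007 m and angle between clip_grip's own z axis and vertical below 0.18 rad); the robot touches nothing.
It fails at once if the closed collar is moved by more than 40 mm (distance of collar_grip from where it was at the start of the episode above 0.04 m).
It fails at once if the small clip is moved by more than 40 mm (distance of small_grip from where it was at the start of the episode above 0.04 m).
It also fails if it takes over 35 s, if anything falls off the work surface, if the arm or the gripper's body presses on something with over 40 N, if the wrist force passes 120 N, or if a joint passes its speed limit or range.

## Robot

A 6-joint arm with a two-finger parallel gripper is mounted at the origin on the work surface. World frame = base frame: x ahead of the robot, y to its left, z up, the work surface at z = 0. Lengths are in m, angles in rad, forces in N, time in s.
With the tool pointing down it reaches from about 0.35 to 0.85 m from the base axis. Payload 8.1 kg.
Tool frame: the origin (TCP) lies at the centre of the arm's flange, where the gripper is bolted on; the fingertips stand 186 mm ahead of it and the grasp point (between the pads) lies 167 mm ahead of it; z points along the fingers, y is the direction in which the jaws open and shut (so a half turn about z gives the same grasp; the last joint's range is limited). The gripper opens to 93 mm and grips with 3 to 60 N. Pads are 15 mm wide; open, the fingers measure 128 mm over their backs; the gripper's body (75 mm by 188 mm) begins 65 mm behind the grasp point.
Start: joints at [1.022, 0.13, 1.488, -0, 1.523, -0.085], TCP at [0.268, 0.537, 0.405] pointing down, gripper open.
Joint ranges: [-2.96, 2.96], [-0.89, 2.26], [0.02, 2.5], [-1.34, 4.48], [0, 2.73], [-2.66, 2.66]. Speed limits (rad/s): [2.39, 2.39, 2.79, 3.14, 3.14, 3.14].

## Interface

Orientations are given as a rotation vector (axis times angle).
In Python, from plant import robot, viewer, order gives the robot as it stands.
- The arm moves only by the tool apply_moves, never from a script. Its argument "deltas" is a list of rows, each a list of 3 entries, a list of its own where there are three numbers: the finger opening in mm, from 0 to 93, then the shift along the tool's x, y, z in mm, then the turn about the tool's z in rad. In form: [[grip, [dx, dy, dz], yaw], ...]. A call has 1 to 5 rows; each row shifts and turns the commanded pose from where the row before left it, along the tool's axes as they then stand; what a row does not reach is not made up. A row lasts 1/8 s, in which the tool goes at most 62.5 mm and 10.7 degrees, less where a joint would pass 70% of its speed; a pose out of reach is approached as far as the arm can. A call is refused whole if a number of a shift passes 62.5 or a number of a turn 0.188, either way. A call with a gripper value outside its range is refused whole. The fingers move at their own pace and stop on an object; "grip_force" is the grip in N (left out, the last holds). Time passes only in rows, so rows that do not move let the fingers close. It gives the time, the measured TCP pose, the force and the opening at its end, in the units of the state.
- robot.read_state(): the state, without advancing time (a new reading comes with each control period).
- viewer.read_camera(name): name is "scene" or "top" or "wrist"; returns the picture (480x640x3 uint8, blue, green, red); there is no depth.
- viewer.get_calibration(name): a dict with "fx", "fy", "cx", "cy" (pixels), "distortion" ([k1, k2, p1, p2, k3] as OpenCV has them; the pictures are not rectified), "R" (3x3) and "t" (3): a world point X has camera coordinates R X + t. Camera axes: x right, y down, z forward; pixel columns grow to the right and rows downward; lengths in m; the calibration is good to about 2 mm. A picture is of the moment at which its call begins: read the wrist's pose just before it. get_calibration takes no time and is no camera call; for the wrist camera it gives the pose at the moment of the call.
- order.close_job(): hands the job in, once; it reports no verdict.
The state is a dict: "t": time; "q": joint angles; "dq": joint speeds; "joint_torque": joint torques, N m; "tool_pos": TCP position; "orientation": TCP orientation; "force": force on the tool from outside, world axes, zero at the start; "wrist_torque": the same for the moment, N m; "opening": finger opening in m.
Only numpy, scipy, OpenCV 4.12 (cv2) and the standard library are available. Lean on these libraries where they do the work, as an engineer would, in place of code of your own. Each camera call takes 0.05 s, during which the arm holds its last target. There are 200 camera calls.

## Working session

There is one attempt and no reset: what is moved stays moved. The work goes in short steps, Python scripts to look and compute and a tool call to move; the robot and the scene stay as the last step left them, time stands still between calls to the robot, and variables do not carry over. Pictures are saved under pics/ and viewed, about 8 in all and at most 12, crops included, and the job is handed in when it is done.

Besides the shell and the picture viewer there is one more tool, called after "Request:" as name(argument=value, ...) on one line, values as JSON. apply_moves: Moves the arm, as the interface text tells. Its arguments: {"type":"object","properties":{"deltas":{"type":"array"},"grip_force":{"type":"number"}},"required":["deltas"]}

```bash
mkdir -p pics; ls
cat > h.py <<'E'
import numpy as np, cv2
from plant import robot, viewer, order
def cal(n):
    c=viewer.get_calibration(n); K=np.array([[c['fx'],0,c['cx']],[0,c['fy'],c['cy']],[0,0,1]],float)
    return K,np.array(c['distortion'],float),np.array(c['R'],float),np.array(c['t'],float)
def ray(n,uv,C=None):
    K,d,R,t=C or cal(n); p=cv2.undistortPoints(np.array(uv,float).reshape(-1,1,2),K,d).reshape(-1,2)
    D=np.c_[p,np.ones(len(p))]@R; return -R.T@t,D
def plane(n,uv,z,C=None):
    o,D=ray(n,uv,C); s=(z-o[2])/D[:,2]; return o+D*s[:,None]
def proj(n,X,C=None):
    K,d,R,t=C or cal(n); return cv2.projectPoints(np.array(X,float).reshape(-1,3),cv2.Rodrigues(R)[0],t,K,d)[0].reshape(-1,2)
E
python3 - <<'E'
from h import *
s=robot.read_state(); print({k:np.round(v,3) for k,v in s.items()})
a=viewer.read_camera('top');b=viewer.read_camera('scene')
cv2.imwrite('pics/top0.png',a);cv2.imwrite('pics/scene0.png',b)
for n in('top','scene','wrist'):
    K,d,R,t=cal(n);print(n,K[0,0],np.round(-R.T@t,3),np.round(R[2],2))
E
```

```text
pics
{'t': np.float64(0.0), 'q': array([ 1.022,  0.131,  1.489,  0.   ,  1.523, -0.085]), 'dq': array([ 0.001, -0.001, -0.001,  0.002,  0.001, -0.   ]), 'joint_torque': array([-0.0000e+00, -5.5985e+01, -4.9174e+01,  7.7000e-02,  3.6000e-02,
       -0.0000e+00]), 'tool_pos': array([0.268, 0.536, 0.404]), 'orientation': array([-7.220e-01, -3.057e+00,  3.000e-03]), 'force': array([-0.63 ,  0.101,  0.256]), 'wrist_torque': array([-0.028,  0.027,  0.033]), 'opening': np.float64(0.093)}
top 489.14839298039914 [ 0.389 -0.06   0.904] [ 0.15  0.01 -0.99]
scene 474.8375335838696 [0.801 0.317 0.659] [-0.41 -0.5  -0.76]
wrist 376.96772977731064 [0.211 0.566 0.383] [ 0.21 -0.11 -0.97]
```

View pics/top0.png

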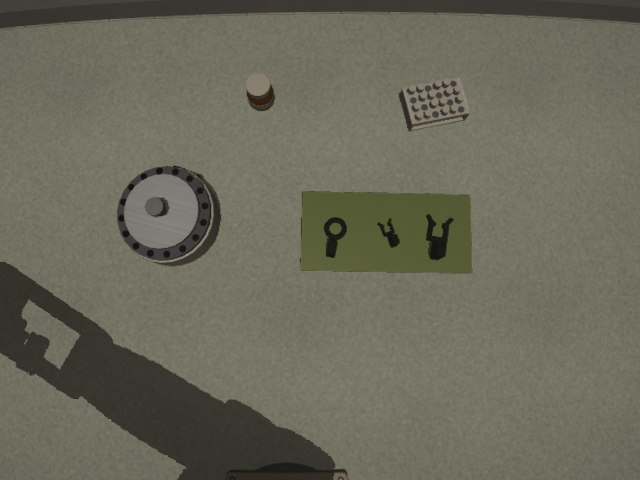

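View pics/scene0.png

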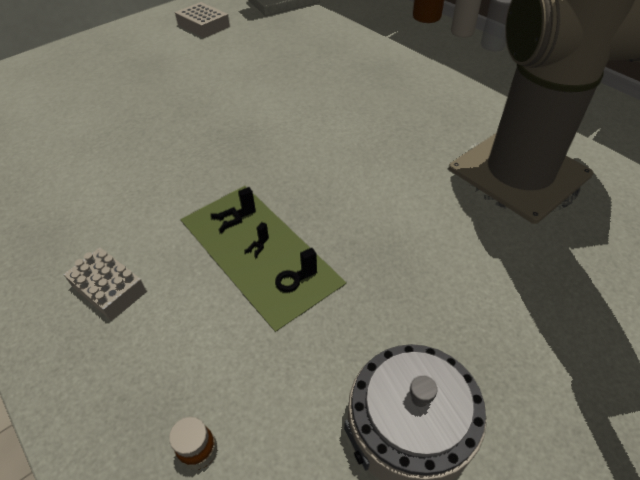

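The top view shows the drum with its spindle head near (156,206). On the mat are the collar (335,235), the small clip (389,233) and the large clip (438,238, mouth pointing up the image). The scene view agrees: large clip (235,208), spindle head (423,388).

Run:
```python
from h import *
a=cv2.imread('pics/top0.png');b=cv2.imread('pics/scene0.png')
def up(i,x,y,w,h,k): 
    c=i[y:y+h,x:x+w].astype(float); c=np.clip(255*(c/255)**0.5,0,255).astype(np.uint8); return cv2.resize(c,(w*k,h*k),interpolation=cv2.INTER_CUBIC)
L=np.vstack([up(a,410,205,57,65,5)[:300],up(a,128,176,57,60,5)]) 
R=np.vstack([up(b,200,180,64,60,5),up(b,395,360,64,60,5)])
h=min(len(L),len(R)); cv2.imwrite('pics/c1.png',np.hstack([L[:h],R[:h]]))
for n,i,(x,y,w,hh) in (('top',a,(303,193,166,78)),('scene',b,(180,180,170,150))):
    m=np.zeros(i.shape[:2],np.uint8); m[y:y+hh,x:x+w]=(i[y:y+hh,x:x+w].max(2)<45)
    nn,l,st,ce=cv2.connectedComponentsWithStats(m)
    for k in range(1,nn):
        if st[k,4]>40: print(n,st[k],ce[k].round(1),plane(n,ce[k],0.01).round(3))
# drum: platter ellipse (bright) at z=.09, head
for n,i,c in(('top',a,(165,212)),('scene',b,(420,400))):
    g=i.max(2); m=(g>105).astype(np.uint8)
    print(n,'head grey',g[c[1]-6-0,c[0]-9] ,'hist',[int(v) for v in g[206 if n=='top' else 388,(130 if n=='top' else 390):(200 if n=='top' else 460):3]])
```

```text
top [426 214  27  46 577] [437.3 239. ] [[ 0.525 -0.281  0.01 ]]
top [324 218  22  40 429] [333.3 235.6] [[ 0.533 -0.088  0.01 ]]
top [378 219  21  28 219] [389.9 234.4] [[ 0.534 -0.193  0.01 ]]
scene [211 188  45  45 724] [237.4 210. ] [[ 0.514 -0.289  0.01 ]]
scene [245 223  24  35 328] [259.2 239.3] [[ 0.526 -0.2    0.01 ]]
scene [275 248  42  45 817] [298.9 271.6] [[ 0.517 -0.094  0.01 ]]
top head grey 97 hist [125, 125, 128, 128, 125, 96, 96, 93, 94, 95, 94, 53, 61, 116, 131, 132, 132, 129, 128, 127, 132, 134, 134, 49]
scene head grey 38 hist [168, 172, 166, 167, 170, 165, 164, 78, 123, 122, 120, 120, 120, 119, 118, 120, 167, 161, 166, 162, 165, 162, 163, 165]
```

View pics/c1.png

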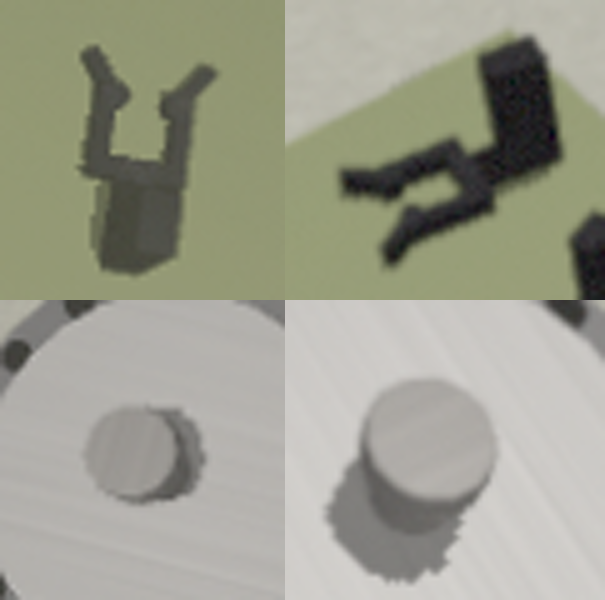

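The crop shows, in the top view, the arm tips at about (428,215) and (452,219) and the block top face centred near (441.5,250). In the scene view, the tips are at about (211.5,216.5) and (220.5,231.5) and the block top is near (245.5,191). The spindle head is a clean disc in both views.

```bash
cat >> h.py <<'E'
def tri(p,q,n1='top',n2='scene'):
    o1,d1=ray(n1,[p]);o2,d2=ray(n2,[q]);d1=d1[0]/np.linalg.norm(d1[0]);d2=d2[0]/np.linalg.norm(d2[0])
    s=np.linalg.lstsq(np.c_[d1,-d2],o2-o1,rcond=None)[0]; P,Q=o1+s[0]*d1,o2+s[1]*d2
    return (P+Q)/2,np.linalg.norm(P-Q)
E
python3 - <<'E'
from h import *
a=cv2.imread('pics/top0.png');b=cv2.imread('pics/scene0.png')
P={}
for k,p,q in(('block top',(441.4,250),(245.4,191)),('tipL',(427.6,215),(211.2,216.2)),('tipR',(451.6,219),(220.2,231.2))):
    X,e=tri(p,q);print(k,X.round(4),'gap',round(e,4))
T=plane('top',[(427.6,215),(451.6,219)],0.008);S=plane('scene',[(211.2,216.2),(220.2,231.2)],0.008)
print('tips',T.round(4).tolist(),S.round(4).tolist());
B=plane('top',[(441.4,250)],.057)[0];B2=plane('scene',[(245.4,191)],.057)[0];print('block',B.round(4),B2.round(4))
for t,bb in((T,B),(S,B2)):
    v=t.mean(0)-bb; print('dist',np.hypot(v[0],v[1]).round(4),'yaw',np.arctan2(v[1],v[0]).round(3),'tip yaw',(np.arctan2(*(t[1]-t[0])[[1,0]])+np.pi/2).round(3),'width',np.linalg.norm(t[0]-t[1]).round(4))
# head disc & platter
from numpy import linalg
def blob(m,c):
    n,l,st,ce=cv2.connectedComponentsWithStats(m.astype(np.uint8)); k=l[c[1],c[0]]; cn=max(cv2.findContours((l==k).astype(np.uint8),0,1)[0],key=cv2.contourArea).reshape(-1,2); return cn
for n,i,c,lo,hi in(('top',a,(155,206),80,108),('scene',b,(424,388),95,140)):
    g=cv2.GaussianBlur(i,(3,3),0).max(2)
    cn=blob((g>lo)&(g<hi),c); hp=plane(n,cn,0.126)[:,:2]
    (cx,cy),r=cv2.minEnclosingCircle(hp.astype(np.float32)*1000);print(n,'head',round(cx,1),round(cy,1),'r',round(r,1))
    sd=(g>hi); cn=cv2.convexHull(blob(sd,(175,215) if n=='top' else (440,420))).reshape(-1,2); pp=plane(n,cn,0.09)[:,:2]
    (cx,cy),r=cv2.minEnclosingCircle(pp.astype(np.float32)*1000);print(n,'platter',round(cx,1),round(cy,1),'r',round(r,1))
E
```

```text
block top [ 0.4977 -0.2746  0.0603] gap 0.0012
tipL [ 0.5702 -0.2615  0.0506] gap 0.0188
tipR [ 0.5617 -0.3127 -0.0317] gap 0.0245
tips [[0.5712, -0.2651, 0.008], [0.5634, -0.3104, 0.008]] [[0.5606, -0.3107, 0.008], [0.5685, -0.2659, 0.008]]
block [ 0.4985 -0.2758  0.057 ] [ 0.4957 -0.2773  0.057 ]
dist 0.0698 yaw -0.172 tip yaw -0.172 width 0.046
dist 0.0698 yaw -0.159 tip yaw 2.966 width 0.0455
top head 564.9 205.9 r 20.7
top platter 566.5 212.0 r 64.8
scene head 574.4 214.7 r 26.4
scene platter 563.6 210.7 r 64.9
```

Run:
```python
from h import *
print(plane('top',[(153.6,206.1)],.126).round(4),plane('scene',[(423.5,387.4)],.126).round(4),tri((153.6,206.1),(423.5,387.4)))
s=robot.read_state();R=cv2.Rodrigues(s['orientation'])[0];print(R.round(3))
print('tool x dir yaw',np.arctan2(R[1,0],R[0,0]),'y',R[:,1])
```

```text
[[0.5658 0.2117 0.126 ]] [[0.5644 0.2108 0.126 ]] (array([0.56533375, 0.21107952, 0.12790198]), np.float64(0.00022568842771487758))
[[-0.894  0.447 -0.001]
 [ 0.447  0.894 -0.001]
 [ 0.    -0.002 -1.   ]]
tool x dir yaw 2.6778263700069673 y [ 0.44731895  0.89437299 -0.00164878]
```

Spindle axis: (0.565, 0.211), with height 0.128 against the known 0.126. Clip block: (0.497, -0.2765), clip x yaw about -0.166. I'll turn by -0.298 to align the jaws, then cross at height.

Request:
apply_moves(deltas=[[40,[0,0,0],-0.149],[40,[0,0,0],-0.149],[40,[-25.5,-54.5,0],0],[40,[-25.5,-54.5,0],0],[40,[-25.5,-54.5,0],0]], grip_force=50)

```text
t: 0.72
tool_pos: [0.3169, 0.3611, 0.4041]
orientation: [-0.259, -3.131, 0.001]
force: [1.3, -0.5, 0.3]
opening: 0.0475
```

Request:
apply_moves(deltas=[[40,[-25.5,-54.5,0],0],[40,[-25.5,-54.5,0],0],[40,[-25.5,-54.5,0],0],[40,[-25.5,-54.5,0],0],[40,[-25.5,-54.5,0],0]])

```text
t: 1.35
tool_pos: [0.3976, 0.0711, 0.4046]
orientation: [0.26, 3.13, 0.0]
force: [1.2, -0.2, -0.3]
opening: 0.04
```

Request:
apply_moves(deltas=[[40,[-25.5,-54.5,0],0],[40,[-25.5,-54.5,0],0],[40,[-25.5,-54.5,0],0],[40,[-25.5,-54.5,20],0],[40,[0,0,30],0]])

```text
t: 1.98
tool_pos: [0.4624, -0.1618, 0.3548]
orientation: [0.267, 3.129, -0.002]
force: [-0.8, 0.8, -0.3]
opening: 0.04
```

```bash
cat > w.py <<'E'
from h import *
import sys
s=robot.read_state();R=cv2.Rodrigues(s['orientation'])[0];C=cal('wrist')
i=viewer.read_camera('wrist');cv2.imwrite('pics/%s.png'%sys.argv[1],np.clip(255*(i/255.)**.6,0,255).astype(np.uint8));cv2.imwrite('pics/raw_%s.png'%sys.argv[1],i)
np.savez(sys.argv[1],K=C[0],d=C[1],R=C[2],t=C[3])
print(s['t'],s['tool_pos'].round(4),'x yaw',np.arctan2(R[1,0],R[0,0]).round(3),'grasp',(s['tool_pos']+R[:,2]*.167).round(4),'F',s['force'].round(1),s['opening'])
E
python3 w.py w1
```

```text
1.975 [ 0.4624 -0.1618  0.3548] x yaw 2.971 grasp [ 0.4626 -0.1621  0.1878] F [-0.8  0.8 -0.3] 0.0400034347121883
```

View pics/w1.png

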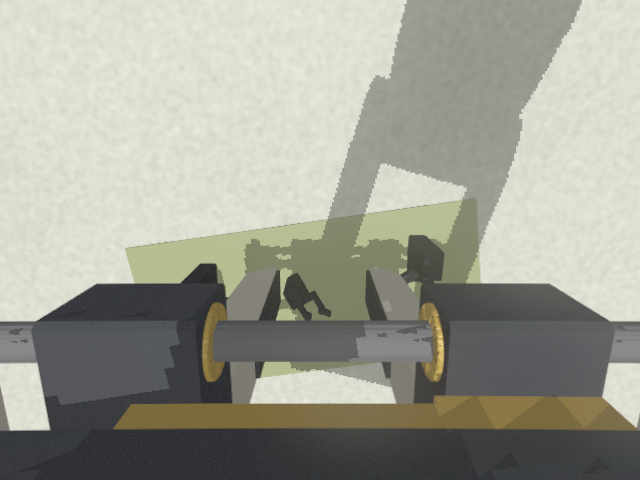

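The wrist view shows the small clip between the fingers at (300,295). The large clip's block is still to the left at (205,275). The arm fell short of the commanded rows, so about -53/-107 mm remain.

Request:
apply_moves(deltas=[[40,[-13.5,-27,0],0],[40,[-13.5,-27,0],0],[40,[-13.5,-27,0],0],[40,[-13,-26,0],0],[40,[0,0,0],0]])

```text
t: 2.65
tool_pos: [0.4973, -0.2733, 0.3551]
orientation: [-0.262, -3.13, -0.0]
force: [0.0, -0.1, 0.2]
opening: 0.0402
```

```bash
python3 w.py w2
```

```text
2.65 [ 0.4973 -0.2733  0.3551] x yaw 2.975 grasp [ 0.4972 -0.2733  0.1881] F [ 0.  -0.1  0.2] 0.040187348573014835
```

View pics/w2.png

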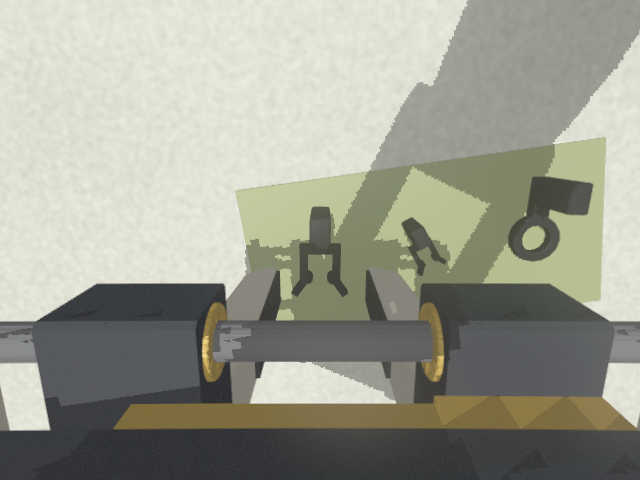

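The wrist view shows the clip centred and parallel to the jaws: block top about (320,235), tips (297,292) and (343,292). I'll check these numerically.

Run:
```python
from h import *
z=np.load('w2.npz');C=(z['K'],z['d'],z['R'],z['t'])
i=cv2.imread('pics/raw_w2.png')[200:300,285:360]
print('block top',plane('wrist',[(320,235)],.058,C).round(4))
T=plane('wrist',[(297,292),(343,292)],.010,C);print(T.round(4),T.mean(0).round(4),np.arctan2(*(T[1]-T[0])[[1,0]])-np.pi/2)
print('pred block corners px',proj('wrist',[[.497-.012*.986*a-.008*.165*b,-.2765+.012*.165*a-.008*.986*b,.058] for a,b in((1,1),(1,-1),(-1,-1),(-1,1))],C).round(0).tolist())
m=cv2.resize(np.clip(255*(i/255.)**.45,0,255).astype(np.uint8),None,fx=8,fy=8)[:600,:];cv2.imwrite('pics/w2c.png',m[:600])
```

```text
block top [[ 0.5003 -0.2751  0.058 ]]
[[ 0.5616 -0.3073  0.01  ]
 [ 0.5686 -0.2655  0.01  ]] [ 0.5651 -0.2864  0.01  ] -0.16778814796960906
pred block corners px [[307.0, 215.0], [328.0, 215.0], [328.0, 246.0], [307.0, 246.0]]
```

View pics/w2c.png

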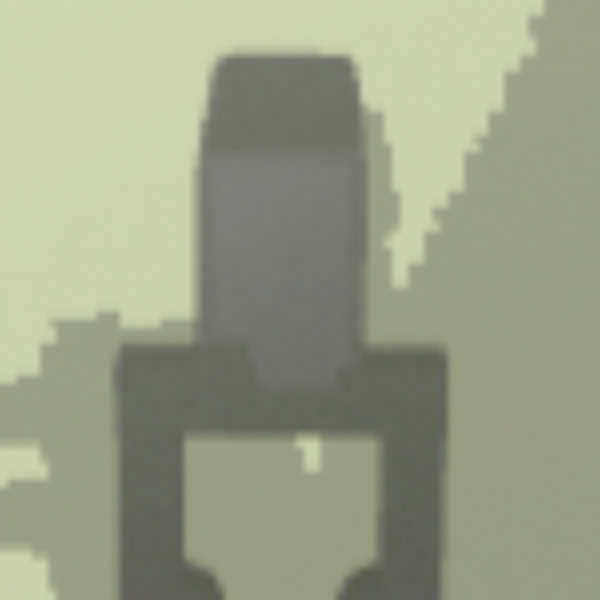

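Block at (0.499, -0.275) and yaw -0.167, which agrees with the first measurement. Descend with a small correction.

Request:
apply_moves(deltas=[[40,[-2,-1.5,40],0],[40,[0,0,40],0],[40,[0,0,40],0],[40,[0,0,20],0],[40,[0,0,0],0]])

```text
t: 3.32
tool_pos: [0.4983, -0.2732, 0.2139]
orientation: [-0.259, -3.128, -0.003]
force: [0.2, 0.5, 0.7]
opening: 0.04
```

```bash
python3 w.py w3
```

```text
3.325 [ 0.4983 -0.2732  0.2139] x yaw 2.977 grasp [ 0.4979 -0.2728  0.0469] F [0.2 0.5 0.7] 0.039959879883264396
```

Request:
apply_moves(deltas=[[40,[-1,-1.5,6],0],[40,[0,0,6],0],[40,[0,0,0],0],[0,[0,0,0],0],[0,[0,0,0],0]])

```text
t: 4.0
tool_pos: [0.4997, -0.276, 0.2032]
orientation: [0.26, 3.131, -0.0]
force: [-0.1, -0.4, -0.2]
opening: 0.025
```

Request:
apply_moves(deltas=[[0,[0,0,0],0],[0,[0,0,0],0],[0,[0,0,0],0]], grip_force=55)

```text
t: 4.38
tool_pos: [0.4997, -0.2759, 0.2032]
orientation: [0.26, 3.131, -0.0]
force: [-0.9, -0.2, 2.2]
opening: 0.0157
```

Request:
apply_moves(deltas=[[0,[0,0,-30],0],[0,[0,0,-40],0],[0,[0,0,-40],0],[0,[0,0,-30],0],[0,[0,0,-20],0]])

```text
t: 5.0
tool_pos: [0.4997, -0.276, 0.3647]
orientation: [0.26, 3.129, -0.001]
force: [0.5, 0.4, -1.5]
opening: 0.0157
```

```bash
python3 w.py w4
```

```text
5.0 [ 0.4997 -0.276   0.3647] x yaw 2.976 grasp [ 0.4999 -0.2761  0.1977] F [ 0.5  0.4 -1.5] 0.01567062082727021
```

View pics/w4.png

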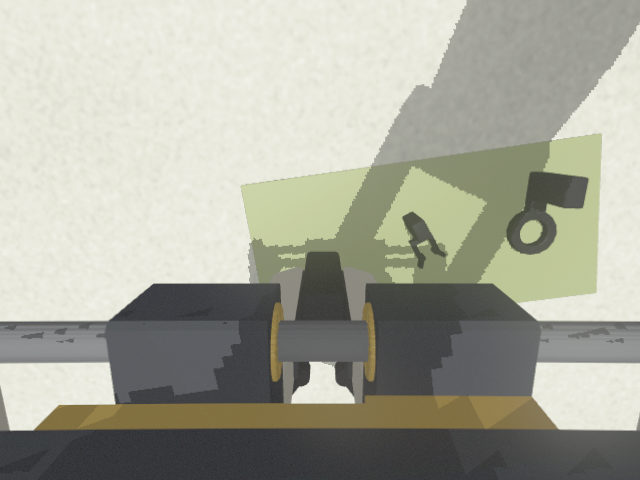

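The clip is held straight in the jaws, block at (322,285), and the collar and small clip are untouched. Now cross to the pre-insert point.

Request:
apply_moves(deltas=[[0,[10,40,0],0],[0,[12,45,0],0],[0,[12,45,0],0],[0,[12,45,0],0],[0,[12,45,0],0]])

```text
t: 5.68
tool_pos: [0.4781, -0.0479, 0.3617]
orientation: [-0.26, -3.129, -0.0]
force: [0.1, -0.6, -0.6]
opening: 0.0157
```

Request:
apply_moves(deltas=[[0,[12,45,0],0],[0,[12,45,0],0],[0,[12,45,0],0],[0,[12,45,0],0],[0,[12,45,0],0]])

```text
t: 6.3
tool_pos: [0.456, 0.1839, 0.3618]
orientation: [-0.26, -3.129, 0.001]
force: [0.6, -0.2, -1.0]
opening: 0.0154
```

Request:
apply_moves(deltas=[[0,[8,34,0],0],[0,[0,0,0],0],[0,[0,0,0],0]])

```text
t: 6.68
tool_pos: [0.4542, 0.217, 0.362]
orientation: [-0.259, -3.13, 0.002]
force: [0.7, -0.0, -0.8]
opening: 0.0159
```

```bash
python3 - <<'E'
from h import *
s=robot.read_state();R=cv2.Rodrigues(s['orientation'])[0];g=s['tool_pos']+R[:,2]*.167
d=np.array([.565,.211,.101])-g; print(s['t'],g.round(4),'spindle in tool axes mm',(R.T@d*1000).round(1),R[:,2].round(4))
E
python3 w.py w5
```

```text
6.675 [0.454  0.2168 0.195 ] spindle in tool axes mm [-110.6   12.7   93.9] [-0.0014 -0.001  -1.    ]
6.675 [0.4542 0.217  0.362 ] x yaw 2.976 grasp [0.454  0.2168 0.195 ] F [ 0.7 -0.  -0.8] 0.015888937297352183
```

Request:
apply_moves(deltas=[[0,[0,12.5,10],0],[0,[0,0,25],0],[0,[0,0,20],0],[0,[0,0,10],0],[0,[0,0,0],0]])

```text
t: 7.35
tool_pos: [0.4563, 0.2294, 0.2971]
orientation: [-0.261, -3.129, 0.001]
force: [0.4, -0.3, -0.4]
opening: 0.0155
```

```bash
cat > v.py <<'E'
from h import *
import sys
s=robot.read_state();R=cv2.Rodrigues(s['orientation'])[0];g=s['tool_pos']+R[:,2]*.167
d=np.array([.565,.211,.101])-g; print(s['t'],g.round(4),'spindle in tool axes mm',(R.T@d*1000).round(1),s['force'].round(1))
a=viewer.read_camera('top');b=viewer.read_camera('scene')
def up(i,x,y,w,h,k): return cv2.resize(np.clip(255*(i[y:y+h,x:x+w]/255.)**.5,0,255).astype(np.uint8),(w*k,h*k),interpolation=cv2.INTER_CUBIC)
cv2.imwrite('pics/%s.png'%sys.argv[1],np.hstack([up(a,110,160,100,145,4),up(b,360,310,100,145,4)]))
E
python3 v.py v1
```

```text
7.35 [0.456  0.2293 0.1301] spindle in tool axes mm [-110.6   -0.    28.9] [ 0.4 -0.3 -0.4]
```

View pics/v1.png

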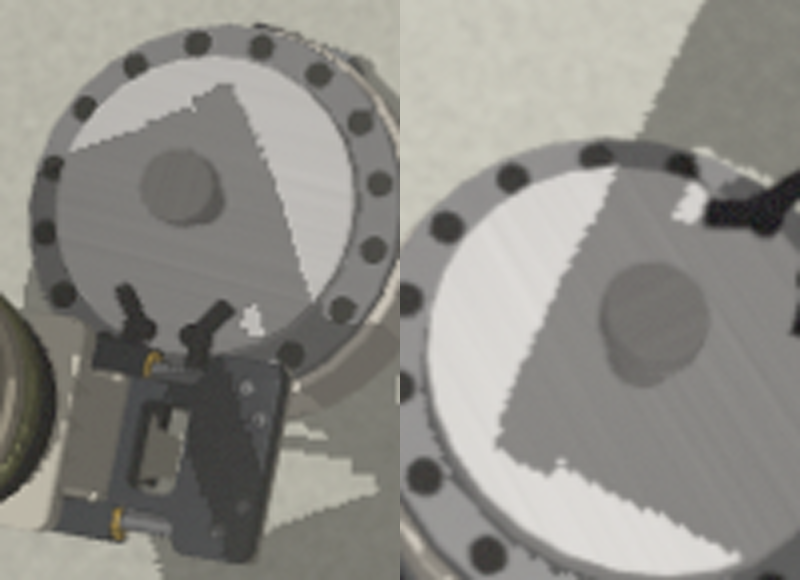

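Tips are at about (141,232) and (167.5,237) and the spindle head is ahead of them. I'll check the lateral offset numerically.

Run:
```python
from h import *
T=plane('top',[(140.9,232.1),(167.1,236.6)],.101);m=T.mean(0);y=.167
d=np.array([.5655,.2112])-m[:2];print(m.round(4),'along',d@[np.cos(y),-np.sin(y)],'across',d@[np.sin(y),np.cos(y)],'width',np.linalg.norm(T[0]-T[1]))
```

```text
[0.5227 0.2175 0.101 ] along 0.04322455392970449 across 0.0009099361232377682 width 0.046544849538352674
```

Request:
apply_moves(deltas=[[0,[-8,0,3],0],[0,[-12,0,0],0],[0,[-10,0,0],0],[0,[0,0,0],0]], grip_force=60)

```text
t: 7.95
tool_pos: [0.487, 0.2244, 0.2952]
orientation: [0.261, 3.13, 0.0]
force: [0.0, -0.1, 0.0]
opening: 0.0156
```

Request:
apply_moves(deltas=[[0,[-8,0,0],0],[0,[-6,0,0],0],[0,[-5,0,0],0],[0,[0,0,0],0]])

```text
t: 8.45
tool_pos: [0.505, 0.2216, 0.2949]
orientation: [-0.26, -3.131, -0.0]
force: [-0.4, 1.3, -0.8]
opening: 0.0155
```

Request:
apply_moves(deltas=[[0,[-4,0,0],0],[0,[-4,0,0],0],[0,[-3,0,0],0]])

```text
t: 8.82
tool_pos: [0.5132, 0.2203, 0.2929]
orientation: [-0.258, -3.122, 0.001]
force: [-12.3, 3.7, -0.7]
opening: 0.0156
```

Request:
apply_moves(deltas=[[0,[-3,0,0],0],[0,[-3,0,0],0],[0,[0,0,0],0]])

```text
t: 9.2
tool_pos: [0.5218, 0.2188, 0.2951]
orientation: [0.26, 3.13, 0.0]
force: [1.3, 1.5, -2.1]
opening: 0.0156
```

```bash
python3 v.py v2
```

```text
9.2 [0.522  0.2188 0.1281] spindle in tool axes mm [-43.7  -0.6  27.2] [ 1.3  1.5 -2.1]
```

The push peaked at about 13 N and then dropped to about 1 N, which looks like the snap. The seat is within about 2 mm of the axis. Nudge once more, then look.

Request:
apply_moves(deltas=[[0,[-2,0,2],0],[0,[0,0,0],0],[0,[0,0,0],0]])

```text
t: 9.68
tool_pos: [0.5236, 0.2183, 0.2931]
orientation: [0.26, 3.13, -0.0]
force: [1.3, 0.3, -0.2]
opening: 0.0155
```

```bash
python3 v.py v3
```

```text
9.675 [0.5237 0.2183 0.1261] spindle in tool axes mm [-42.   -0.4  25.1] [ 1.3  0.3 -0.2]
```

View pics/v3.png

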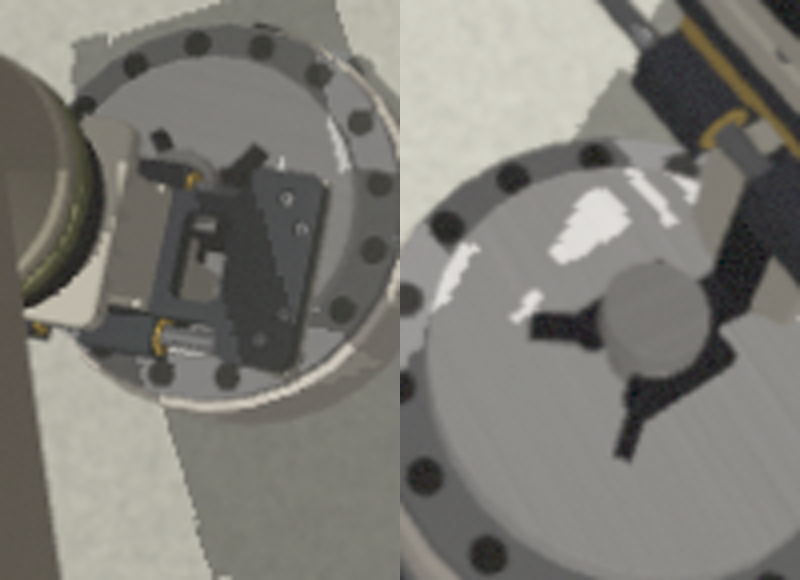

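The scene view shows the head at (655,318) with both arms past the neck and the tips beyond it at (540,325) and (625,450). The clip is snapped in and lies flat. Release and retreat upward.

Request:
apply_moves(deltas=[[0,[0,0,1],0],[40,[0,0,0],0],[40,[0,0,0],0],[40,[0,0,0],0]])

```text
t: 10.28
tool_pos: [0.5235, 0.2185, 0.2921]
orientation: [-0.26, -3.131, -0.0]
force: [-0.5, -0.7, 0.1]
opening: 0.0385
```

Request:
apply_moves(deltas=[[40,[0,0,-15],0],[40,[0,0,-30],0],[40,[0,0,-40],0],[40,[20,0,-40],0],[40,[40,0,-20],0]])

```text
t: 10.9
tool_pos: [0.4646, 0.2282, 0.4411]
orientation: [0.262, 3.126, 0.003]
force: [-0.2, 0.2, -0.6]
opening: 0.0401
```

Request:
apply_moves(deltas=[[40,[30,-45,0],0],[40,[20,-50,0],0],[40,[0,-50,0],0],[40,[0,-30,0],0],[40,[0,0,0],0]])

```text
t: 11.52
tool_pos: [0.3858, 0.0627, 0.4384]
orientation: [0.265, 3.128, 0.0]
force: [-0.2, 0.3, 0.3]
opening: 0.0401
```

```bash
python3 v.py v4
python3 - <<'E'
from h import *
for n,(x,y,w,hh) in (('top',(303,193,166,78)),('scene',(180,180,170,150))):
    i=viewer.read_camera(n)
    m=np.zeros(i.shape[:2],np.uint8); m[y:y+hh,x:x+w]=(i[y:y+hh,x:x+w].max(2)<45)
    nn,l,st,ce=cv2.connectedComponentsWithStats(m)
    for k in range(1,nn):
        if st[k,4]>40: print(n,st[k],ce[k].round(1))
E
```

```text
11.525 [0.3862 0.0626 0.2714] spindle in tool axes mm [-150.9  176.3  170.8] [-0.2  0.3  0.3]
top [324 218  22  40 411] [333.4 235.4]
top [378 219  21  28 191] [389.9 234.5]
scene [245 223  24  35 312] [259.3 239.2]
scene [276 248  41  45 780] [299.  271.5]
```

View pics/v4.png

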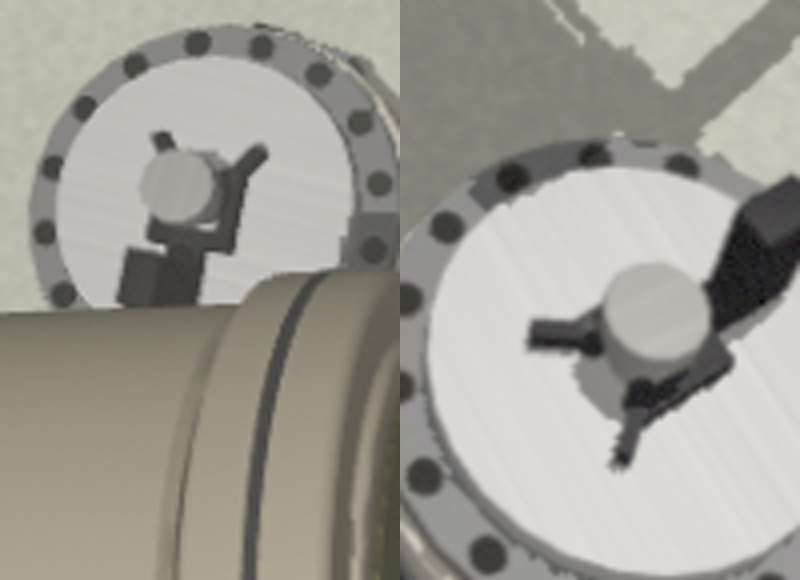

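The arm covers part of the top view, but the clip is released and flat, with both arms around the neck. Now a numeric check of the seat.

Run:
```python
from h import *
f=lambda p:[(110+(x+.5)/4-.5,160+(y+.5)/4-.5) for x,y in p]; g=lambda p:[(360+(x-400+.5)/4-.5,310+(y+.5)/4-.5) for x,y in p]
for n,px in(('top',f([(158,135),(262,150)])),('scene',g([(620,463),(532,335)]))):
    T=plane(n,px,.097);m=T.mean(0)[:2];v=T[1]-T[0];w=np.linalg.norm(v);u=v[:2]/w
    ax=np.array([-u[1],u[0]]); d=np.array([.565,.211])-m
    print(n,T.round(4).tolist(),'w',w.round(4),'along',abs(d@ax).round(4),'across',(d@u).round(4))
```

```text
top [[0.595, 0.2308, 0.097], [0.5877, 0.1847, 0.097]] w 0.0467 along 0.0265 across 0.0009
scene [[0.595, 0.2303, 0.097], [0.5861, 0.1852, 0.097]] w 0.0459 along 0.0257 across 0.0018
```

The tips stand 26 mm past the axis, against the 25–28 mm measured on the mat, and the seat is 1–2 mm off across. Hand in.

```bash
python3 -c "
from plant import order; print(order.close_job())"
```

```text
the job is handed in; nothing more can be done
None
```

The large clip is snapped into the spindle groove and lying flat on the platter. I released it, moved the arm clear and handed the job in at about 11.7 s of the 35 s allowed; no verdict was reported.

- **Insertion:** the clip was held by its grip block and pushed in mouth first. The push peaked at about 13 N, then dropped to about 1 N, as expected for the snap.
- **Seat position:** after release, the arm tips stand about 26 mm past the spindle axis in both the top and scene views, against 25–28 mm predicted from the mat measurements. That puts the seat within about 2 mm along the clip and 1–2 mm across it, against the 6 mm allowed.
- **Release:** the wrist force read about zero. The clip's lying flat was judged from the pictures; I did not measure its tilt or height separately.
- **Other parts:** the collar and small clip did not move; their image positions changed by 0.2 px or less.
- **Disagreements:**
  - The first automatic fit of the spindle head was spoiled by its shadow, so I replaced it with disc centres read from the pictures, which agreed between views to about 1.5 mm.
  - My first two-view matching of the arm tips had left and right swapped, so I discarded it.
  - The fast rows on the way to the mat fell short of their commands, and I corrected for that before grasping.

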